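# Find a wooden plaque's heavy side by feel and hold it down

### The job

The round wooden plaque on the turning stand has a lead weight sealed unseen inside it, near one edge, and its stiff hub leaves it wherever it is turned. Turn it by its rim to feel which side is the heavy one, bring that heavy side straight down below the hub, and finish with the gripper still closed on the plaque, holding it still there so that its top can be marked. Leave the tape roll, the jar and the brush where they are.

Things in the scene. Friction and masses are not known exactly. Their poses are not given: they have to be found in the camera images.
- stand: Stand fixed to the table: plywood foot 200 (x) x 240 (y) x 18 mm, and a dark wooden post 28 x 50 mm in plan, 175 mm tall, centred 46 mm to the -x side of the plaque's middle plane. Origin: centre of the foot's underside. x axis: direction of the plaque's axle (yaw within 0.45 rad of the robot's x); z up
- hub (a point): Centre of the plaque, on its level axle, 150 mm above the table; x along the axle (the stand's x), z up; it does not turn. The plaque is a pale wooden disc standing on edge, 230 mm diameter, 28 mm thick, middle plane at this point. Its rim can be pinched across the thickness, from above
- plaque (a joint): Turn of the plaque about its axle, rad: 0 with the red dot straight above the hub, growing right-handed about the stand's x (the top moves to the stand's -y); no stops; starts within 0.7 of 0. The stiff hub has 0.58 N m of friction, always more than the weight's pull, so the plaque never swings by itself
- motif (a point): Red dot 16 mm wide on both faces at the tip of the burnt leaf motif, 76 mm from the hub; turns with the plaque. The plaque is even but for the unseen lead weight, 75 mm from the axle, whose pull on the axle is 0.40 to 0.54 N m when level with the hub. Its direction from the dot differs each time; it starts at least 25 degrees from straight down
- tape: Bystander: roll of yellow tape lying flat, 100 mm diameter, 25 mm high, origin under its centre
- jar: Bystander: amber jar with black cap, 60 mm diameter, 75 mm high, origin under its centre
- brush: Bystander: brush 180 mm long lying on the table, origin under its middle, x axis along it

How it is judged:
On the way:
1. the plaque is gripped by the fingers and has been turned from where it was (dot moved at least 15 mm) (distance of motif from where it was at the start of the episode above 0.015 m and contact force between the fingers and plaque above 2 N), for 0.1 s.
At the end, for the whole second after the job is handed in: The heavy side of the plaque is straight below the hub to within 15 degrees either way, the plaque is still, and the fingers still hold it (more than 3 N on it) (y of weight_core in the frame of hub between -0.0194 and 0.0194 m and z of weight_core in the frame of hub below -0.05 m and contact force between the fingers and plaque above 3 N and angular speed of plaque below 0.1 rad/s); the arm keeps its last pose, push and grip.
It fails at once if the tape is moved by more than 25 mm (distance of tape from where it was at the start of the episode above 0.025 m).
It fails at once if the jar is moved by more than 25 mm (distance of jar from where it was at the start of the episode above 0.025 m).
It fails at once if the brush is moved by more than 25 mm (distance of brush from where it was at the start of the episode above 0.025 m).
It also fails if it takes over 72 s, if anything falls off the work surface, if the arm or the gripper's body presses on something with over 40 N, if the wrist force passes 120 N, or if a joint passes its speed limit or range.

### The arm

A 6-joint arm with a two-finger parallel gripper is mounted at the origin on the work surface. World frame = base frame: x ahead of the robot, y to its left, z up, the work surface at z = 0. Lengths are in m, angles in rad, forces in N, time in s.
With the tool pointing down it reaches from about 0.35 to 0.925 m from the base axis. Payload 6.4 kg.
Tool frame: the origin (TCP) lies midway between the tips of the shut fingers; the grasp point (between the pads) lies 19 mm behind it; z points along the fingers, y is the line along which they close (so a half turn about z gives the same grasp; the last joint's range is limited). The gripper opens to 94 mm and grips with 3 to 60 N. Pads are 16 mm wide; open, the fingers measure 119 mm over their backs; the gripper's body (75 mm by 177 mm) begins 78 mm behind the grasp point.
Start: joints at [1.091, 0.245, 1.558, -0, 1.339, -0.174], TCP at [0.196, 0.62, 0.205] pointing down, gripper open.
Joint ranges: [-3.13, 3.13], [-1.02, 2.26], [0.13, 2.54], [-0.95, 4.09], [0.21, 2.88], [-2.74, 2.74]. Speed limits (rad/s): [2.57, 2.57, 3.14, 3.14, 3.14, 3.14].

### API

Orientations are given as a unit quaternion [w, x, y, z].
In Python, from plant import arm, read_camera gives the robot as it stands (arm), with the cameras as plain functions.
- The arm moves only by the tool shift_gripper, called after "Emit:" as a command line: name --argument value ..., lists and objects as JSON in quotes. Schema: {"type":"object","properties":{"deltas":{"type":"array","items":{"type":"object","properties":{"finger_gap":{"type":"number"},"trans":{"type":"array","items":{"type":"number"},"minItems":3,"maxItems":3},"twist":{"type":"number"}},"additionalProperties":false,"required":["finger_gap"]},"minItems":1,"maxItems":20},"grip_n":{"type":"number"},"only":{"type":"string"},"quiet":{"type":"boolean"},"lines":{"type":"string"}},"required":["deltas"],"additionalProperties":false}. deltas is a list of rows, 1 to 20 of them, each an object with the fields finger_gap (the opening from 0.0 (shut) to 1.0 (fully open)), trans (a list: dx, dy, dz in shares of 75 cm (1.0 is 75 cm)), twist (a turn about the tool's z in a scale on which 1.0 is pi rad); a field left out counts as zero (the opening has to be given); each row is the pose to reach, as a shift and turn from the pose commanded when the call began, along the tool's axes at that moment; what a row does not reach only later rows make up. A row lasts 1/8 s, in which the tool goes at most 0.0625 m and 0.188 rad, less where a joint would pass 70% of its speed; a pose out of reach is approached as far as the arm can. The fingers move at their own pace and stop on an object; grip_n is the grip in N (left out, the last holds). Time passes only in rows, so rows that do not move let the fingers close. The tool returns the time, the measured TCP pose, the force, the opening and the grip force at its end. only (a regular expression) keeps the lines of the reply that match it, lines (a string "A,B") keeps lines A to B, and quiet returns only ok. Input that does not fit is refused with a message, and nothing moves.
- arm.state(): the state, without advancing time (a new reading comes with each control period).
- read_camera(name): name is "scene" or "top"; returns a dict with "color" (400x640x3 uint8, blue, green, red), "intrinsics" (3x3 intrinsics, pixels), "rvec" (rotation vector, rad) and "tvec" (3), from world to camera coordinates, as OpenCV has them. Camera axes: x right, y down, z forward; pixel columns grow to the right and rows downward; lengths in m; the calibration is good to about 2 mm. A picture is of the moment at which its call begins. There is no depth.
- arm.job_done(): hands the job in; it is judged then, once.
The state is a dict: "time_s": time; "q": joint angles; "qvel": joint speeds; "effort": joint torques, N m; "ee_pos": TCP position; "ee_rot": TCP orientation; "ft_force": force on the tool from outside, world axes, zero at the start; "moment": the same for the moment, N m; "finger_gap": opening from 0.0 (shut) to 1.0 (fully open); "grip_force": force on a finger pad.
Only numpy, scipy, OpenCV 4.12 (cv2) and the standard library are available. Lean on these libraries where they do the work, as an engineer would, in place of code of your own. Each camera call takes 0.05 s, during which the arm holds its last target. There are 200 camera calls.

## Working session

There is one attempt and no reset: what is moved stays moved. The work goes in short steps, Python scripts to look and compute and a tool call to move; the robot and the scene stay as the last step left them, time stands still between calls to the robot, and variables do not carry over. Pictures are saved under pics/ and viewed, at most 10 in all, crops included, and the job is handed in when it is done.

```bash
ls; mkdir -p pics
```

Run:
```python
from plant import arm, read_camera
import cv2
for n in("scene","top"):
    r=read_camera(n); cv2.imwrite(f"pics/{n}0.png",r["color"]); print(n,r["intrinsics"],r["rvec"],r["tvec"])
print(arm.state())
```

```text
pics
plant.py
scene [[505.84088284   0.         321.14979304]
 [  0.         505.84088284 209.55212261]
 [  0.           0.           1.        ]] [ 0.97211139  2.47406983 -1.06269798] [ 0.36409831 -0.17697061  1.47902428]
top [[363.597718     0.         319.34714067]
 [  0.         363.597718   196.68031334]
 [  0.           0.           1.        ]] [ 2.09947016 -2.14414281  0.14948912] [0.06451198 0.59049342 0.93657795]
{'time_s': 0.1, 'q': array([ 1.09092442e+00,  2.45719382e-01,  1.55884577e+00, -2.21922837e-05,
        1.33868738e+00, -1.74100488e-01]), 'qvel': array([-0.00084094, -0.00280348, -0.00189546, -0.00078975,  0.00132789,
        0.00071223]), 'effort': array([-4.96947609e-05, -4.16913807e+01, -3.15527165e+01,  6.86227321e-02,
        3.09560797e-02, -4.42121143e-05]), 'ee_pos': array([0.19542612, 0.61938235, 0.20449636]), 'ee_rot': array([-2.56343968e-04,  1.52288226e-01,  9.88335777e-01, -7.89431978e-04]), 'ft_force': array([ 0.41405608,  0.33092046, -0.99102949]), 'moment': array([ 0.04922737, -0.00366404,  0.02146231]), 'grip_force': 0.0, 'finger_gap': 0.9995576087397844}
```

View pics/scene0.png

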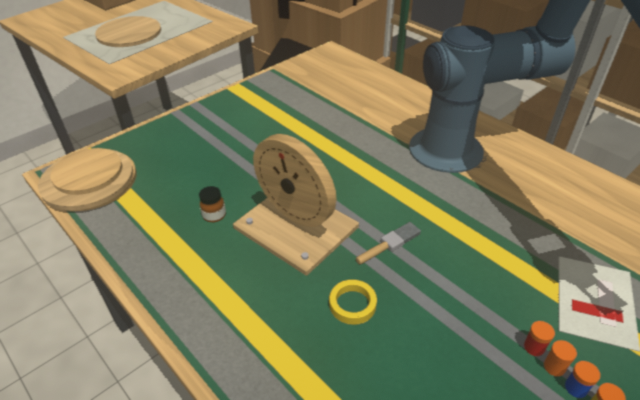

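View pics/top0.png

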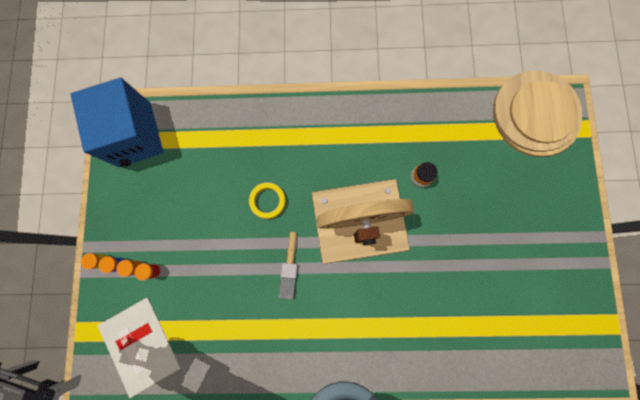

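The scene view shows the plaque's front face, with the hub at about (288,186) and the red dot near (282,156). The stand foot's corners in the top view are about (312,191), (398,180), (410,249) and (321,263). Next I'll zoom in on both views.

Create h.py:
```python
import numpy as np, cv2
from plant import arm, read_camera
def cam(n):
    r=read_camera(n); R=cv2.Rodrigues(r["rvec"])[0]; return r["color"],r["intrinsics"],R,np.array(r["tvec"]).ravel()
def ray(c,p):
    d=c[2].T@np.linalg.inv(c[1])@np.array([p[0],p[1],1.]); return -c[2].T@c[3],d/np.linalg.norm(d)
def onplane(c,p,n,d):
    o,v=ray(c,p); n=np.array(n,float); return o+v*(d-n@o)/(n@v)
def tri(c1,p1,c2,p2):
    o1,v1=ray(c1,p1);o2,v2=ray(c2,p2)
    s=np.linalg.lstsq(np.c_[v1,-v2],o2-o1,rcond=None)[0]; a=o1+s[0]*v1;b=o2+s[1]*v2
    return (a+b)/2,np.linalg.norm(a-b)
def proj(c,X):
    u=c[1]@(c[2]@np.array(X)+c[3]); return u[:2]/u[2]
```

Run:
```python
from h import *
s=cv2.imread("pics/scene0.png");t=cv2.imread("pics/top0.png")
a=cv2.resize(s[125:275,225:365],None,fx=2.8,fy=2.8,interpolation=2);b=cv2.resize(t[165:275,300:440],None,fx=2.8,fy=2.8,interpolation=2)
b=cv2.copyMakeBorder(b,0,a.shape[0]-b.shape[0],0,0,0);cv2.imwrite("pics/c1.png",np.hstack([a,b]))
```

```text
(no output)
```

View pics/c1.png

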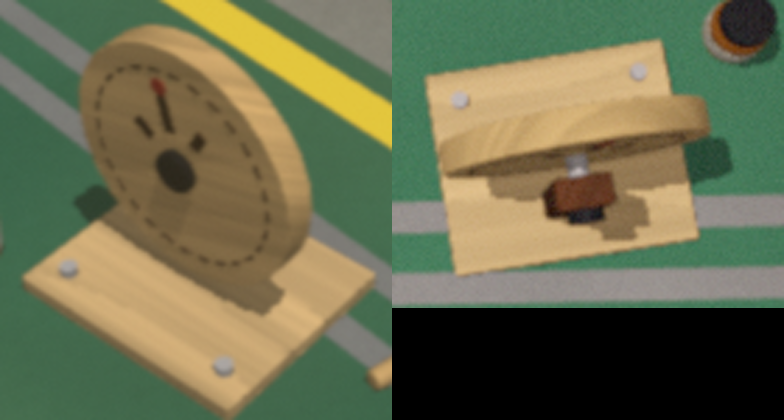

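Run:
```python
from h import *
S=cam("scene");T=cam("top")
ts=[(312.9,191.8),(396.1,179.3),(322.5,262.9),(409.3,250)];ss=[(306.4,273.9),(233.6,224.3),(358.9,223.2)]
for a,b in zip(ss,ts): print("foot corner",*tri(S,a,T,b))
P=np.array([onplane(T,p,[0,0,1],.018) for p in ts]);print(P)
c=P.mean(0); ex=(P[0]+P[1]-P[2]-P[3]);ex/=np.linalg.norm(ex);yaw=np.arctan2(ex[1],ex[0]);ey=np.array([-ex[1],ex[0],0])
print("foot",c,"yaw",yaw,np.arctan2(-(P[0]+P[2]-P[1]-P[3])[0],(P[0]+P[2]-P[1]-P[3])[1]))
print("hub by top mid",onplane(T,(365,213.6),[0,0,1],.15))
print("ray tri hub",*tri(S,(287.5,186.1),T,(365,213.6)))
h=onplane(T,(365,213.6),[0,0,1],.15)
hs=onplane(S,(287.5,186.1),ey,ey@c)   # plane through foot centre containing axle direction
print("hub face pt from scene, foot symmetric",hs, (hs-c)@ex)
m=cv2.inRange(S[0],(0,0,120),(70,70,255));m[:,:260]=0;m[:,310:]=0;m[:140]=0;m[180:]=0
y,x=np.nonzero(m);print(len(x),x.mean(),y.mean())
dd=onplane(S,(x.mean(),y.mean()),ex,ex@hs);v=dd-hs
print("dot rel",v@ey,v[2],np.linalg.norm(v),"theta",np.arctan2(-v@ey,v[2]))
```

```text
foot corner [0.6115965  0.07323277 0.00681523] 0.0056049579945733445
foot corner [ 0.64126902 -0.16327444  0.01178937] 0.004576884042988785
foot corner [0.41394702 0.04816389 0.01346418] 0.0009832097758181683
[[ 0.61152657  0.07075189  0.018     ]
 [ 0.64164571 -0.16375582  0.018     ]
 [ 0.41434148  0.04771451  0.018     ]
 [ 0.44451073 -0.18889761  0.018     ]]
foot [ 0.52800612 -0.05854676  0.018     ] yaw 0.1215802905147197 0.12727651228410902
hub by top mid [ 0.53096565 -0.059638    0.15      ]
ray tri hub [ 0.53520001 -0.06357285  0.1352094 ] 0.006895067763070525
hub face pt from scene, foot symmetric [ 0.54480461 -0.05649427  0.14604699] 0.01692341730769542
0 nan nan
dot rel nan nan nan theta nan<stdin>:14: RuntimeWarning: Mean of empty slice.
  ret = ret.dtype.type(ret / rcount)
<stdin>:15: RuntimeWarning: Mean of empty slice.
```

The manual's scale: shifts go in shares of 75 cm and turns go in shares of pi rad. Converting my numbers, -0.545 m is -0.7267, -0.523 m is -0.6973, 1.141 rad is 0.3632.

Emit:
shift_gripper --deltas '[{"finger_gap":0.7, "trans":[0, 0, -0.08]}, {"finger_gap":0.7, "trans":[-0.6973, -0.7267, -0.1267], "twist":0.3632}, {"finger_gap":0.7, "trans":[-0.6973, -0.7267, -0.1267], "twist":0.3632}, {"finger_gap":0.7, "trans":[-0.6973, -0.7267, -0.1267], "twist":0.3632}, {"finger_gap":0.7, "trans":[-0.6973, -0.7267, -0.1267], "twist":0.3632}, {"finger_gap":0.7, "trans":[-0.6973, -0.7267, -0.1267], "twist":0.3632}, {"finger_gap":0.7, "trans":[-0.6973, -0.7267, -0.1267], "twist":0.3632}, {"finger_gap":0.7, "trans":[-0.6973, -0.7267, -0.1267], "twist":0.3632}, {"finger_gap":0.7, "trans":[-0.6973, -0.7267, -0.1267], "twist":0.3632}, {"finger_gap":0.7, "trans":[-0.6973, -0.7267, -0.1267], "twist":0.3632}, {"finger_gap":0.7, "trans":[-0.6973, -0.7267, -0.1267], "twist":0.3632}, {"finger_gap":0.7, "trans":[-0.6973, -0.7267, -0.1267], "twist":0.3632}, {"finger_gap":0.7, "trans":[-0.6973, -0.7267, -0.1267], "twist":0.3632}, {"finger_gap":0.7, "trans":[-0.6973, -0.7267, -0.1267], "twist":0.3632}, {"finger_gap":0.7, "trans":[-0.6973, -0.7267, -0.1267], "twist":0.3632}, {"finger_gap":0.7, "trans":[-0.6973, -0.7267, -0.1267], "twist":0.3632}, {"finger_gap":0.7, "trans":[-0.6973, -0.7267, -0.1267], "twist":0.3632}]' --grip_n 30

```text
time_s: 2.33
ee_pos: [0.5301, -0.0561, 0.3006]
ee_rot: [0.0, 0.661, 0.75, 0.0]
ft_force: [-0.5, 0.9, -0.5]
finger_gap: 0.7
grip_force: 0.0
```

Add to h.py:
```python
H=np.array([.530,-.0585,.149]);YAW=.124
ex=np.array([np.cos(YAW),np.sin(YAW),0]);ey=np.array([-ex[1],ex[0],0])
def dot(name=None):
    S=cam("scene"); hsv=cv2.cvtColor(S[0],cv2.COLOR_BGR2HSV)
    m=cv2.inRange(hsv,(0,150,40),(7,255,255))|cv2.inRange(hsv,(172,150,40),(180,255,255))
    m[:,:250]=0;m[:,340:]=0;m[:135]=0;m[240:]=0
    n,_,st,ce=cv2.connectedComponentsWithStats(m)
    if name: cv2.imwrite(name,cv2.resize(S[0][60:300,180:420],None,fx=2.5,fy=2.5))
    if n<2: return None
    p=ce[1+np.argmax(st[1:,4])]; f=H+.014*ex
    v=onplane(S,p,ex,ex@f)-f; return p,np.linalg.norm(v),np.arctan2(-v@ey,v[2])
```

Run:
```python
from h import *
s=arm.state();print(s["ee_pos"],s["ee_rot"],s["ft_force"],s["time_s"])
from scipy.spatial.transform import Rotation as R
q=s["ee_rot"];M=R.from_quat([q[1],q[2],q[3],q[0]]).as_matrix();print(M)
print(dot("pics/s1.png"))
T=cam("top");cv2.imwrite("pics/t1.png",cv2.resize(T[0][140:290,280:460],None,fx=3,fy=3))
```

```text
[ 0.53005107 -0.05606758  0.30062735] [1.51972104e-04 6.61233388e-01 7.50180227e-01 1.02860709e-04] [-0.51483071  0.92146889 -0.49740163] 2.325
[[-1.25540767e-01  9.92088395e-01  3.64042804e-04]
 [ 9.92088457e-01  1.25540792e-01 -4.66499186e-05]
 [-9.19830648e-05  3.55306198e-04 -9.99999933e-01]]
(array([281. , 155.5]), np.float64(0.07771339453082465), np.float64(0.18056665482906686))
```

View pics/s1.png

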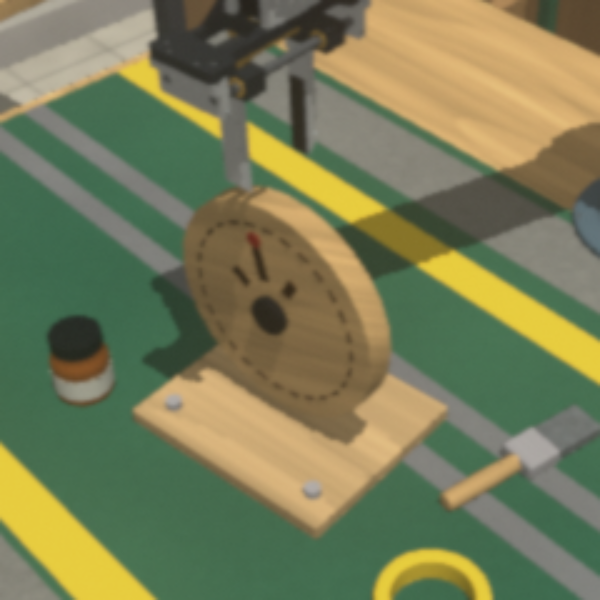

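The front finger is on the camera side of the rim and the other is behind it, and the dot is at θ≈0.18. I'll descend and close.

Converted, 0.07 m is 0.0933, -0.0024 m is -0.0032.

Emit:
shift_gripper --deltas '[{"finger_gap":0.7, "trans":[-0.0032, 0, 0.0533]}, {"finger_gap":0.7, "trans":[-0.0032, 0, 0.0933]}, {"finger_gap":0.7, "trans":[-0.0032, 0, 0.0933]}, {"finger_gap":0, "trans":[-0.0032, 0, 0.0933]}, {"finger_gap":0, "trans":[-0.0032, 0, 0.0933]}, {"finger_gap":0, "trans":[-0.0032, 0, 0.0933]}, {"finger_gap":0, "trans":[-0.0032, 0, 0.0933]}, {"finger_gap":0, "trans":[-0.0032, 0, 0.0933]}, {"finger_gap":0, "trans":[-0.0032, 0, 0.0933]}]' --grip_n 30

```text
time_s: 3.55
ee_pos: [0.5272, -0.0603, 0.2312]
ee_rot: [-0.003, 0.662, 0.75, -0.004]
ft_force: [-17.2, -0.9, 9.9]
finger_gap: 0.299
grip_force: 30.0
```

Converted, -0.003 m is -0.004.

Emit:
shift_gripper --deltas '[{"finger_gap":0, "trans":[0, -0.004, 0]}, {"finger_gap":0, "trans":[0, -0.004, 0]}, {"finger_gap":0, "trans":[0, -0.004, 0]}]'

```text
time_s: 3.92
ee_pos: [0.5273, -0.0603, 0.2311]
ee_rot: [-0.0, 0.662, 0.75, -0.001]
ft_force: [-5.6, -0.5, 6.1]
finger_gap: 0.293
grip_force: 30.0
```

Emit:
shift_gripper --deltas '[{"finger_gap":0, "trans":[-0.0059, 0, 0.0001]}, {"finger_gap":0, "trans":[-0.0116, 0, 0.0005]}, {"finger_gap":0, "trans":[-0.0175, 0, 0.0012]}, {"finger_gap":0, "trans":[-0.0232, 0, 0.002]}]'

```text
time_s: 4.42
ee_pos: [0.5294, -0.076, 0.2293]
ee_rot: [-0.002, 0.662, 0.75, 0.001]
ft_force: [-5.0, 4.2, 5.0]
finger_gap: 0.296
grip_force: 30.0
```

```bash
python3 -c "
from h import *
s=arm.state();print(s['moment'],s['ft_force'],s['ee_pos']);print(dot())"
```

```text
[1.05979286 0.98817206 0.27755428] [-4.98420154  4.22450731  4.99288038] [ 0.52943198 -0.07599209  0.22927763]
(array([278.        , 155.83333333]), np.float64(0.07465391412522258), np.float64(0.31986033981426387))
```

Converted, -0.0168 m is -0.0224, -0.0085 m is -0.0113.

Emit:
shift_gripper --deltas '[{"finger_gap":0, "trans":[-0.0057, 0, 0.0012]}, {"finger_gap":0, "trans":[-0.0113, 0, 0.0025]}, {"finger_gap":0, "trans":[-0.0169, 0, 0.0043]}, {"finger_gap":0, "trans":[-0.0224, 0, 0.006]}]'

```text
time_s: 4.97
ee_pos: [0.5317, -0.0928, 0.2248]
ee_rot: [-0.001, 0.662, 0.75, 0.001]
ft_force: [-3.8, 2.5, 5.8]
finger_gap: 0.295
grip_force: 30.0
```

Emit:
shift_gripper --deltas '[{"finger_gap":0, "trans":[-0.0055, 0, 0.0021]}, {"finger_gap":0, "trans":[-0.0108, 0, 0.0045]}, {"finger_gap":0, "trans":[-0.016, 0, 0.0071]}, {"finger_gap":0, "trans":[-0.0211, 0, 0.0099]}]'

```text
time_s: 5.48
ee_pos: [0.5339, -0.1089, 0.2177]
ee_rot: [-0.001, 0.662, 0.75, 0.001]
ft_force: [-4.7, 2.9, 6.4]
finger_gap: 0.298
grip_force: 30.0
```

Emit:
shift_gripper --deltas '[{"finger_gap":0, "trans":[-0.0051, 0, 0.0031]}, {"finger_gap":0, "trans":[-0.0099, 0, 0.0063]}, {"finger_gap":0, "trans":[-0.0145, 0, 0.0097]}, {"finger_gap":0, "trans":[-0.0191, 0, 0.0133]}]'

```text
time_s: 5.98
ee_pos: [0.5359, -0.1237, 0.2081]
ee_rot: [-0.0, 0.662, 0.75, 0.0]
ft_force: [-3.9, -0.2, 7.4]
finger_gap: 0.293
grip_force: 30.0
```

```bash
python3 -c "
from h import *
print(dot())"
echo BACK
```

```text
(array([269.11111111, 156.66666667]), np.float64(0.07550654721384095), np.float64(0.7686997591725008))
BACK
```

Emit:
shift_gripper --deltas '[{"finger_gap":0, "trans":[0.0045, 0, -0.0036]}, {"finger_gap":0, "trans":[0.0092, 0, -0.0071]}, {"finger_gap":0, "trans":[0.014, 0, -0.0103]}, {"finger_gap":0, "trans":[0.0191, 0, -0.0133]}]'

```text
time_s: 6.52
ee_pos: [0.5343, -0.1122, 0.215]
ee_rot: [0.003, 0.662, 0.749, -0.002]
ft_force: [3.7, -10.1, -10.5]
finger_gap: 0.295
grip_force: 30.0
```

Emit:
shift_gripper --deltas '[{"finger_gap":0, "trans":[0.0051, 0, -0.0028]}, {"finger_gap":0, "trans":[0.0103, 0, -0.0053]}, {"finger_gap":0, "trans":[0.0156, 0, -0.0077]}, {"finger_gap":0, "trans":[0.0211, 0, -0.0099]}]'

```text
time_s: 7.02
ee_pos: [0.5322, -0.0966, 0.2219]
ee_rot: [0.002, 0.662, 0.749, -0.002]
ft_force: [5.2, -9.0, -12.4]
finger_gap: 0.294
grip_force: 30.0
```

Emit:
shift_gripper --deltas '[{"finger_gap":0, "trans":[0.0055, 0, -0.0017]}, {"finger_gap":0, "trans":[0.0111, 0, -0.0035]}, {"finger_gap":0, "trans":[0.0167, 0, -0.0048]}, {"finger_gap":0, "trans":[0.0224, 0, -0.006]}]'

```text
time_s: 7.52
ee_pos: [0.53, -0.0805, 0.2265]
ee_rot: [0.003, 0.662, 0.749, -0.003]
ft_force: [3.4, -12.7, -12.2]
finger_gap: 0.298
grip_force: 30.0
```

Emit:
shift_gripper --deltas '[{"finger_gap":0, "trans":[0.0057, 0, -0.0008]}, {"finger_gap":0, "trans":[0.0116, 0, -0.0015]}, {"finger_gap":0, "trans":[0.0173, 0, -0.0019]}, {"finger_gap":0, "trans":[0.0232, 0, -0.002]}]'

```text
time_s: 8.02
ee_pos: [0.5278, -0.0641, 0.2288]
ee_rot: [0.003, 0.662, 0.749, -0.004]
ft_force: [1.5, -15.1, -7.8]
finger_gap: 0.294
grip_force: 30.0
```

```bash
python3 -c "
from h import *
print(dot())"
```

```text
(array([278.66666667, 156.33333333]), np.float64(0.07367309602269559), np.float64(0.2961366932687424))
```

Converted, 0.0766 m is 0.1021, 0.0574 m is 0.0765.

Emit:
shift_gripper --deltas '[{"finger_gap":0.5}, {"finger_gap":0.5}, {"finger_gap":0.5}, {"finger_gap":0.5, "trans":[0.04, 0, 0]}, {"finger_gap":0.5, "trans":[0.0765, 0, 0.0241]}, {"finger_gap":0.5, "trans":[0.1021, 0, 0.0476]}, {"finger_gap":0.5, "trans":[0.1021, 0, 0.0476]}, {"finger_gap":0.5, "trans":[0.1021, 0, 0.0476]}]'

```text
time_s: 9.07
ee_pos: [0.5186, 0.0155, 0.1952]
ee_rot: [0.0, 0.662, 0.75, 0.0]
ft_force: [1.0, -0.2, 0.5]
finger_gap: 0.502
grip_force: 0.0
```

```bash
python3 -c "
from h import *
print(dot('pics/s2.png'));s=arm.state();print(s['ft_force'],s['moment'],(s['ee_pos']-H)@ey)"
```

```text
None
[-0.0420316  -1.27661278  0.91158664] [-0.03822363  0.00714552  0.02156713] 0.07457911767234383
```

Emit:
shift_gripper --deltas '[{"finger_gap":0}, {"finger_gap":0}, {"finger_gap":0}, {"finger_gap":0}]' --grip_n 40

```text
time_s: 9.62
ee_pos: [0.517, 0.0152, 0.1951]
ee_rot: [-0.001, 0.662, 0.75, -0.002]
ft_force: [-8.1, -2.9, 4.7]
finger_gap: 0.296
grip_force: 40.0
```

View pics/s2.png

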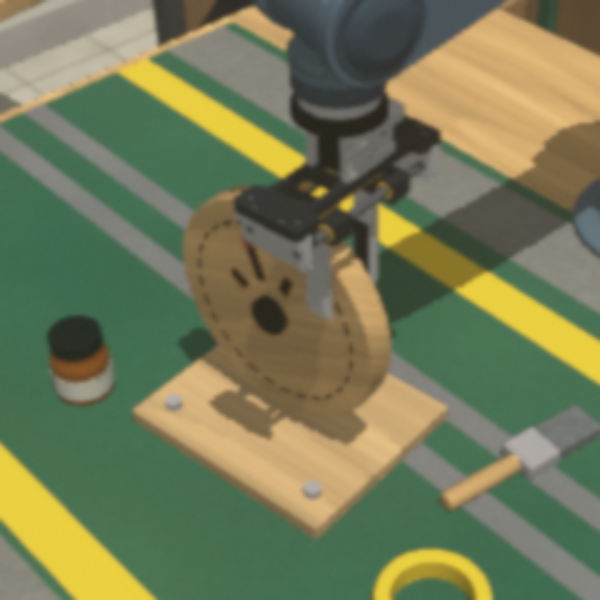

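Converted, -0.0123 m is -0.0164, -0.0094 m is -0.0125.

Emit:
shift_gripper --deltas '[{"finger_gap":0, "trans":[-0.0039, 0, -0.0043]}, {"finger_gap":0, "trans":[-0.0079, 0, -0.0085]}, {"finger_gap":0, "trans":[-0.0121, 0, -0.0125]}, {"finger_gap":0, "trans":[-0.0164, 0, -0.0164]}]' --only "pos|force:"

```text
ee_pos: [0.5187, 0.003, 0.2055]
ft_force: [-1.8, -2.5, -16.1]
grip_force: 40.0
```

Emit:
shift_gripper --deltas '[{"finger_gap":0, "trans":[-0.0045, 0, -0.0036]}, {"finger_gap":0, "trans":[-0.0092, 0, -0.0071]}, {"finger_gap":0, "trans":[-0.014, 0, -0.0103]}, {"finger_gap":0, "trans":[-0.0191, 0, -0.0133]}]' --only "pos|force:"

```text
ee_pos: [0.5205, -0.0106, 0.216]
ft_force: [-2.1, -3.4, -20.3]
grip_force: 40.0
```

Emit:
shift_gripper --deltas '[{"finger_gap":0, "trans":[-0.0051, 0, -0.0028]}, {"finger_gap":0, "trans":[-0.0103, 0, -0.0053]}, {"finger_gap":0, "trans":[-0.0156, 0, -0.0077]}, {"finger_gap":0, "trans":[-0.0211, 0, -0.0099]}]' --only "pos|force:"

```text
ee_pos: [0.5226, -0.0256, 0.2239]
ft_force: [-4.6, 0.3, -21.1]
grip_force: 40.0
```

Emit:
shift_gripper --deltas '[{"finger_gap":0, "trans":[-0.0055, 0, -0.0017]}, {"finger_gap":0, "trans":[-0.0111, 0, -0.0035]}, {"finger_gap":0, "trans":[-0.0167, 0, -0.0048]}, {"finger_gap":0, "trans":[-0.0224, 0, -0.006]}]' --only "pos|force:"

```text
ee_pos: [0.5247, -0.0411, 0.2286]
ft_force: [-5.1, 3.2, -18.9]
grip_force: 40.0
```

Emit:
shift_gripper --deltas '[{"finger_gap":0, "trans":[-0.0057, 0, -0.0008]}, {"finger_gap":0, "trans":[-0.0116, 0, -0.0015]}, {"finger_gap":0, "trans":[-0.0173, 0, -0.0019]}, {"finger_gap":0, "trans":[-0.0232, 0, -0.002]}]' --only "pos|force:"

```text
ee_pos: [0.5269, -0.0575, 0.2307]
ft_force: [-6.1, 7.4, -15.8]
grip_force: 40.0
```

```bash
python3 -c "
from h import *
print(dot())"
```

```text
(array([266.25 , 159.625]), np.float64(0.07503667735732078), np.float64(0.9984744299063588))
```

Emit:
shift_gripper --deltas '[{"finger_gap":0, "trans":[-0.0059, 0, 0.0001]}, {"finger_gap":0, "trans":[-0.0116, 0, 0.0005]}, {"finger_gap":0, "trans":[-0.0175, 0, 0.0012]}, {"finger_gap":0, "trans":[-0.0232, 0, 0.002]}]' --only "pos|force:"

```text
ee_pos: [0.5292, -0.0744, 0.2303]
ft_force: [-7.8, 9.3, -9.8]
grip_force: 40.0
```

Emit:
shift_gripper --deltas '[{"finger_gap":0, "trans":[-0.0057, 0, 0.0012]}, {"finger_gap":0, "trans":[-0.0113, 0, 0.0025]}, {"finger_gap":0, "trans":[-0.0169, 0, 0.0043]}, {"finger_gap":0, "trans":[-0.0224, 0, 0.006]}]' --only "pos|force:"

```text
ee_pos: [0.5315, -0.0913, 0.2272]
ft_force: [-11.6, 9.7, -4.7]
grip_force: 40.0
```

Emit:
shift_gripper --deltas '[{"finger_gap":0, "trans":[-0.0055, 0, 0.0021]}, {"finger_gap":0, "trans":[-0.0108, 0, 0.0045]}, {"finger_gap":0, "trans":[-0.016, 0, 0.0071]}, {"finger_gap":0, "trans":[-0.0211, 0, 0.0099]}]' --only "pos|force:"

```text
ee_pos: [0.5338, -0.1079, 0.2214]
ft_force: [-13.7, 7.8, 2.6]
grip_force: 40.0
```

Emit:
shift_gripper --deltas '[{"finger_gap":0, "trans":[-0.0051, 0, 0.0031]}, {"finger_gap":0, "trans":[-0.0099, 0, 0.0063]}, {"finger_gap":0, "trans":[-0.0145, 0, 0.0097]}, {"finger_gap":0, "trans":[-0.0191, 0, 0.0133]}]' --only "pos|force:"

```text
ee_pos: [0.5359, -0.1235, 0.2129]
ft_force: [-16.1, 5.4, 6.2]
grip_force: 40.0
```

```bash
python3 -c "
from h import *
print(dot('pics/s3.png'))"
```

```text
(array([264.66666667, 171.66666667]), np.float64(0.07303549862239463), np.float64(1.567382743157112))
```

View pics/s3.png

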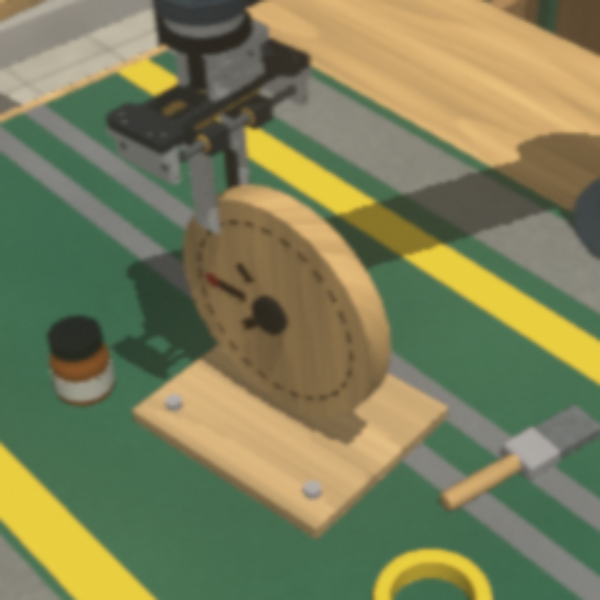

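Converted, 0.0143 m is 0.0191, 0.0105 m is 0.014.

Emit:
shift_gripper --deltas '[{"finger_gap":0, "trans":[0.0045, 0, -0.0036]}, {"finger_gap":0, "trans":[0.0092, 0, -0.0071]}, {"finger_gap":0, "trans":[0.014, 0, -0.0103]}, {"finger_gap":0, "trans":[0.0191, 0, -0.0133]}]' --only "pos|force:"

```text
ee_pos: [0.5345, -0.1128, 0.2198]
ft_force: [-6.2, -8.2, -14.2]
grip_force: 40.0
```

Emit:
shift_gripper --deltas '[{"finger_gap":0, "trans":[0.0051, 0, -0.0028]}, {"finger_gap":0, "trans":[0.0103, 0, -0.0053]}, {"finger_gap":0, "trans":[0.0156, 0, -0.0077]}, {"finger_gap":0, "trans":[0.0211, 0, -0.0099]}]' --only "pos|force:"

```text
ee_pos: [0.5324, -0.0974, 0.2268]
ft_force: [-6.1, -8.5, -14.5]
grip_force: 40.0
```

```bash
python3 -c "
from h import *
print(dot())"
```

```text
(array([264.42857143, 166.14285714]), np.float64(0.07379355436311709), np.float64(1.3333826723291182))
```

Emit:
shift_gripper --deltas '[{"finger_gap":0, "trans":[0.0055, 0, -0.0017]}, {"finger_gap":0, "trans":[0.0111, 0, -0.0035]}, {"finger_gap":0, "trans":[0.0167, 0, -0.0048]}, {"finger_gap":0, "trans":[0.0224, 0, -0.006]}]' --only "pos|force:"

```text
ee_pos: [0.5302, -0.0816, 0.2316]
ft_force: [-7.5, -12.5, -14.1]
grip_force: 40.0
```

Emit:
shift_gripper --deltas '[{"finger_gap":0, "trans":[0.0057, 0, -0.0008]}, {"finger_gap":0, "trans":[0.0116, 0, -0.0015]}, {"finger_gap":0, "trans":[0.0173, 0, -0.0019]}, {"finger_gap":0, "trans":[0.0232, 0, -0.002]}]' --only "pos|force:"

```text
ee_pos: [0.5281, -0.0653, 0.2341]
ft_force: [-9.8, -15.5, -7.7]
grip_force: 40.0
```

```bash
python3 -c "
from h import *
print(dot())
H=np.array([.527,-.0590,.149])
def T(p,f):
    r=np.array(p)+[0,0,.019]-H;return round(float(-ex@np.cross(r,f)),2),round(float(np.degrees(np.arctan2(-r@ey,r[2]))),1)
A='''0.5294 -0.076 0.2293 -5.0 4.2 5.0
0.5317 -0.0928 0.2248 -3.8 2.5 5.8
0.5339 -0.1089 0.2177 -4.7 2.9 6.4
0.5359 -0.1237 0.2081 -3.9 -0.2 7.4
0.5343 -0.1122 0.215 3.7 -10.1 -10.5
0.5322 -0.0966 0.2219 5.2 -9.0 -12.4
0.53 -0.0805 0.2265 3.4 -12.7 -12.2
0.5278 -0.0641 0.2288 1.5 -15.1 -7.8
0.5187 0.003 0.2055 -1.8 -2.5 -16.1
0.5205 -0.0106 0.216 -2.1 -3.4 -20.3
0.5226 -0.0256 0.2239 -4.6 0.3 -21.1
0.5247 -0.0411 0.2286 -5.1 3.2 -18.9
0.5269 -0.0575 0.2307 -6.1 7.4 -15.8
0.5292 -0.0744 0.2303 -7.8 9.3 -9.8
0.5315 -0.0913 0.2272 -11.6 9.7 -4.7
0.5338 -0.1079 0.2214 -13.7 7.8 2.6
0.5359 -0.1235 0.2129 -16.1 5.4 6.2'''
for l in A.split('\n'):
    v=list(map(float,l.split()));print(T(v[:3],v[3:]))
"
```

```text
(array([265.875, 160.75 ]), np.float64(0.07437046455263027), np.float64(1.0566496663231513))
(0.56, 9.8)
(0.48, 19.8)
(0.63, 29.9)
(0.51, 39.9)
(-1.45, 32.3)
(-1.35, 22.4)
(-1.52, 12.7)
(-1.54, 3.0)
(0.84, -39.6)
(0.72, -29.6)
(0.79, -19.7)
(0.72, -10.4)
(0.84, -0.9)
(0.87, 8.8)
(0.92, 18.5)
(0.99, 28.4)
(1.01, 38.1)
```

Converted, 0.0766 m is 0.1021, 0.0574 m is 0.0765.

Emit:
shift_gripper --deltas '[{"finger_gap":0.5}, {"finger_gap":0.5}, {"finger_gap":0.5}, {"finger_gap":0.5, "trans":[0.04, 0, 0.004]}, {"finger_gap":0.5, "trans":[0.0765, 0, 0.0268]}, {"finger_gap":0.5, "trans":[0.1021, 0, 0.0503]}, {"finger_gap":0.5, "trans":[0.1021, 0, 0.0503]}, {"finger_gap":0.5, "trans":[0.1021, 0, 0.0503]}, {"finger_gap":0, "trans":[0.1021, 0, 0.0503]}, {"finger_gap":0, "trans":[0.1021, 0, 0.0503]}, {"finger_gap":0, "trans":[0.1021, 0, 0.0503]}, {"finger_gap":0, "trans":[0.1021, 0, 0.0503]}]' --grip_n 40

```text
time_s: 17.82
ee_pos: [0.517, 0.0151, 0.1932]
ee_rot: [-0.001, 0.662, 0.75, -0.002]
ft_force: [-7.0, -1.6, 5.4]
finger_gap: 0.298
grip_force: 40.0
```

Emit:
shift_gripper --deltas '[{"finger_gap":0, "trans":[-0.0079, 0, -0.0085]}, {"finger_gap":0, "trans":[-0.0164, 0, -0.0164]}, {"finger_gap":0, "trans":[-0.0256, 0, -0.0235]}, {"finger_gap":0, "trans":[-0.0355, 0, -0.0297]}, {"finger_gap":0, "trans":[-0.0457, 0, -0.0351]}, {"finger_gap":0, "trans":[-0.0565, 0, -0.0396]}, {"finger_gap":0, "trans":[-0.0676, 0, -0.0431]}, {"finger_gap":0, "trans":[-0.0789, 0, -0.0456]}]'

```text
time_s: 18.82
ee_pos: [0.5247, -0.0416, 0.2259]
ee_rot: [-0.002, 0.662, 0.75, 0.001]
ft_force: [2.3, 6.2, -24.5]
finger_gap: 0.297
grip_force: 40.0
```

Emit:
shift_gripper --deltas '[{"finger_gap":0, "trans":[-0.0057, 0, -0.0008]}, {"finger_gap":0, "trans":[-0.0116, 0, -0.0015]}, {"finger_gap":0, "trans":[-0.0173, 0, -0.0019]}, {"finger_gap":0, "trans":[-0.0232, 0, -0.002]}]' --only "pos|force:"

```text
ee_pos: [0.5268, -0.0574, 0.2281]
ft_force: [-0.4, 11.1, -19.1]
grip_force: 40.0
```

```bash
python3 -c "
from h import *
print(dot())"
```

```text
(array([265.66666667, 176.55555556]), np.float64(0.07274078502376888), np.float64(1.7604250547254434))
```

Emit:
shift_gripper --deltas '[{"finger_gap":0, "trans":[-0.0059, 0, 0.0001]}, {"finger_gap":0, "trans":[-0.0116, 0, 0.0005]}]' --only "pos|ft_force:"

```text
ee_pos: [0.528, -0.0656, 0.2283]
ft_force: [-1.5, 12.9, -15.1]
```

Emit:
shift_gripper --deltas '[{"finger_gap":0, "trans":[-0.0059, 0, 0.0007]}, {"finger_gap":0, "trans":[-0.0116, 0, 0.0015]}]' --only "pos|ft_force:"

```text
ee_pos: [0.5291, -0.074, 0.2279]
ft_force: [-1.4, 13.4, -12.8]
```

Emit:
shift_gripper --deltas '[{"finger_gap":0, "trans":[-0.0057, 0, 0.0012]}, {"finger_gap":0, "trans":[-0.0113, 0, 0.0025]}]' --only "pos|ft_force:"

```text
ee_pos: [0.5303, -0.0824, 0.2268]
ft_force: [-5.0, 13.4, -9.5]
```

Emit:
shift_gripper --deltas '[{"finger_gap":0, "trans":[-0.0056, 0, 0.0017]}, {"finger_gap":0, "trans":[-0.0111, 0, 0.0035]}]' --only "pos|ft_force:"

```text
ee_pos: [0.5314, -0.0909, 0.2251]
ft_force: [-5.8, 14.4, -5.0]
```

```bash
python3 -c "
from h import *
print(dot())"
```

```text
(array([268.25 , 183.125]), np.float64(0.07163514787593217), np.float64(2.009052515491267))
```

Emit:
shift_gripper --deltas '[{"finger_gap":0, "trans":[-0.0055, 0, 0.0021]}, {"finger_gap":0, "trans":[-0.0108, 0, 0.0045]}]' --only "pos|ft_force:"

```text
ee_pos: [0.5326, -0.0993, 0.2228]
ft_force: [-8.2, 13.0, -1.0]
```

Emit:
shift_gripper --deltas '[{"finger_gap":0, "trans":[-0.0052, 0, 0.0027]}, {"finger_gap":0, "trans":[-0.0103, 0, 0.0053]}]' --only "pos|ft_force:"

```text
ee_pos: [0.5337, -0.1076, 0.2197]
ft_force: [-8.8, 12.2, 1.3]
```

Emit:
shift_gripper --deltas '[{"finger_gap":0, "trans":[-0.0051, 0, 0.0031]}, {"finger_gap":0, "trans":[-0.0099, 0, 0.0063]}]' --only "pos|ft_force:"

```text
ee_pos: [0.5348, -0.1157, 0.2159]
ft_force: [-11.6, 10.2, 5.3]
```

Emit:
shift_gripper --deltas '[{"finger_gap":0, "trans":[-0.0047, 0, 0.0035]}, {"finger_gap":0, "trans":[-0.0092, 0, 0.0071]}]' --only "pos|ft_force:"

```text
ee_pos: [0.5359, -0.1234, 0.2115]
ft_force: [-11.6, 7.6, 7.4]
```

```bash
python3 -c "
from h import *
print(dot())"
```

```text
(array([272.125, 190.25 ]), np.float64(0.07123120342333315), np.float64(2.2845043663622886))
```

Converted, 0.0069 m is 0.0092, -0.0053 m is -0.0071.

Emit:
shift_gripper --deltas '[{"finger_gap":0, "trans":[0.0045, 0, -0.0036]}, {"finger_gap":0, "trans":[0.0092, 0, -0.0071]}]' --only "pos|ft_force:"

```text
ee_pos: [0.5355, -0.1202, 0.214]
ft_force: [-2.4, -5.2, -10.3]
```

Emit:
shift_gripper --deltas '[{"finger_gap":0, "trans":[0.0048, 0, -0.0032]}, {"finger_gap":0, "trans":[0.0099, 0, -0.0063]}]' --only "pos|ft_force:"

```text
ee_pos: [0.5345, -0.113, 0.2183]
ft_force: [-1.5, -5.8, -10.8]
```

Emit:
shift_gripper --deltas '[{"finger_gap":0, "trans":[0.0051, 0, -0.0027]}, {"finger_gap":0, "trans":[0.0103, 0, -0.0053]}]' --only "pos|ft_force:"

```text
ee_pos: [0.5335, -0.1055, 0.2221]
ft_force: [-2.3, -6.6, -11.5]
```

Emit:
shift_gripper --deltas '[{"finger_gap":0, "trans":[0.0053, 0, -0.0024]}, {"finger_gap":0, "trans":[0.0108, 0, -0.0045]}]' --only "pos|ft_force:"

```text
ee_pos: [0.5324, -0.0977, 0.2255]
ft_force: [-2.7, -6.3, -11.3]
```

```bash
python3 -c "
from h import *
print(dot())"
```

```text
(array([268.16666667, 184.        ]), np.float64(0.0735498403512042), np.float64(2.043262434252238))
```

Emit:
shift_gripper --deltas '[{"finger_gap":0, "trans":[0.0055, 0, -0.0017]}, {"finger_gap":0, "trans":[0.0111, 0, -0.0035]}]' --only "pos|ft_force:"

```text
ee_pos: [0.5314, -0.0899, 0.2282]
ft_force: [-3.2, -8.7, -11.1]
```

Emit:
shift_gripper --deltas '[{"finger_gap":0, "trans":[0.0056, 0, -0.0013]}, {"finger_gap":0, "trans":[0.0113, 0, -0.0025]}]' --only "pos|ft_force:"

```text
ee_pos: [0.5302, -0.0818, 0.2302]
ft_force: [-4.2, -10.5, -9.3]
```

```bash
python3 -c "
from h import *
print(dot())"
```

```text
(array([267. , 180.5]), np.float64(0.0724053843913083), np.float64(1.910405658467406))
```

Emit:
shift_gripper --deltas '[{"finger_gap":0, "trans":[0.0057, 0, -0.0008]}, {"finger_gap":0, "trans":[0.0116, 0, -0.0015]}]' --only "pos|ft_force:"

```text
ee_pos: [0.5292, -0.0737, 0.2317]
ft_force: [-5.0, -12.2, -7.7]
```

Emit:
shift_gripper --deltas '[{"finger_gap":0, "trans":[0.0057, 0, -0.0004]}, {"finger_gap":0, "trans":[0.0116, 0, -0.0005]}]' --only "pos|ft_force:"

```text
ee_pos: [0.5281, -0.0655, 0.2326]
ft_force: [-6.6, -12.4, -6.2]
```

```bash
python3 -c "
from h import *
print(dot())
print(arm.state()['time_s'])"
```

```text
(array([265.875, 176.75 ]), np.float64(0.07214211783802268), np.float64(1.7654419442237907))
23.625
```

Create fit.py:
```python
from h import *
from scipy.optimize import least_squares
H=np.array([.527,-.0590,.149])
# stage blocks: friction id, sign, [(phi,theta) anchors], rows
B=[(0,1,[(9.8,.32),(39.9,.77)],'''0.5294 -0.076 0.2293 -5.0 4.2 5.0
0.5317 -0.0928 0.2248 -3.8 2.5 5.8
0.5339 -0.1089 0.2177 -4.7 2.9 6.4
0.5359 -0.1237 0.2081 -3.9 -0.2 7.4'''),
(0,-1,[(3,.296),(36,.77)],'''0.5343 -0.1122 0.215 3.7 -10.1 -10.5
0.5322 -0.0966 0.2219 5.2 -9.0 -12.4
0.53 -0.0805 0.2265 3.4 -12.7 -12.2
0.5278 -0.0641 0.2288 1.5 -15.1 -7.8'''),
(1,1,[(-45,.28),(-.9,1.0),(38.1,1.567)],'''0.5187 0.003 0.2055 -1.8 -2.5 -16.1
0.5205 -0.0106 0.216 -2.1 -3.4 -20.3
0.5226 -0.0256 0.2239 -4.6 0.3 -21.1
0.5247 -0.0411 0.2286 -5.1 3.2 -18.9
0.5269 -0.0575 0.2307 -6.1 7.4 -15.8
0.5292 -0.0744 0.2303 -7.8 9.3 -9.8
0.5315 -0.0913 0.2272 -11.6 9.7 -4.7
0.5338 -0.1079 0.2214 -13.7 7.8 2.6
0.5359 -0.1235 0.2129 -16.1 5.4 6.2'''),
(1,-1,[(3,1.057),(22,1.333),(36,1.567)],'''0.5345 -0.1128 0.2198 -6.2 -8.2 -14.2
0.5324 -0.0974 0.2268 -6.1 -8.5 -14.5
0.5302 -0.0816 0.2316 -7.5 -12.5 -14.1
0.5281 -0.0653 0.2341 -9.8 -15.5 -7.7'''),
(1,1,[(-10.5,1.62),(-1,1.76),(18.5,2.009),(38,2.285)],'''0.5247 -0.0416 0.2259 2.3 6.2 -24.5
0.5268 -0.0574 0.2281 -0.4 11.1 -19.1
0.528 -0.0656 0.2283 -1.5 12.9 -15.1
0.5291 -0.074 0.2279 -1.4 13.4 -12.8
0.5303 -0.0824 0.2268 -5.0 13.4 -9.5
0.5314 -0.0909 0.2251 -5.8 14.4 -5.0
0.5326 -0.0993 0.2228 -8.2 13.0 -1.0
0.5337 -0.1076 0.2197 -8.8 12.2 1.3
0.5348 -0.1157 0.2159 -11.6 10.2 5.3
0.5359 -0.1234 0.2115 -11.6 7.6 7.4'''),
(1,-1,[(3,1.765),(13,1.91),(22,2.043),(37,2.285)],'''0.5345 -0.113 0.2183 -1.5 -5.8 -10.8
0.5335 -0.1055 0.2221 -2.3 -6.6 -11.5
0.5324 -0.0977 0.2255 -2.7 -6.3 -11.3
0.5314 -0.0899 0.2282 -3.2 -8.7 -11.1
0.5302 -0.0818 0.2302 -4.2 -10.5 -9.3
0.5292 -0.0737 0.2317 -5.0 -12.2 -7.7
0.5281 -0.0655 0.2326 -6.6 -12.4 -6.2''')]
D=[]
for k,s,an,rows in B:
    for l in rows.split('\n'):
        v=np.array(list(map(float,l.split())));r=v[:3]+[0,0,.019]-H
        phi=np.degrees(np.arctan2(-r@ey,r[2]));D.append((k,s,np.interp(phi,*zip(*an)),-ex@np.cross(r,v[3:])))
D=np.array(D);k=D[:,0].astype(int)
f=lambda p:D[:,1]*p[2+k]-p[0]*np.sin(p[1]-D[:,2])-D[:,3]
r=least_squares(f,[.47,1.8,.9,1.],bounds=([.4,0,.4,.4],[.54,4,2,2]),loss='soft_l1',f_scale=.05)
print(r.x,np.sqrt(np.mean(r.fun**2)));print(np.c_[D[:,1:],r.fun].round(2))
for W in(.4,.47,.54):
    q=least_squares(lambda p:f([W,*p]),[1.8,.9,1.]);print(W,q.x,q.cost)
```

```bash
python3 fit.py
```

```text
[0.44918026 1.9478172  1.01181599 1.18071691] 0.057953458854727885
[[ 1.    0.32  0.56  0.  ]
 [ 1.    0.47  0.48  0.09]
 [ 1.    0.62  0.63 -0.05]
 [ 1.    0.77  0.51  0.09]
 [-1.    0.72 -1.45  0.02]
 [-1.    0.58 -1.35 -0.1 ]
 [-1.    0.43 -1.52  0.06]
 [-1.    0.3  -1.54  0.08]
 [ 1.    0.37  0.84 -0.11]
 [ 1.    0.53  0.72  0.01]
 [ 1.    0.69  0.79 -0.04]
 [ 1.    0.85  0.72  0.06]
 [ 1.    1.    0.84 -0.02]
 [ 1.    1.14  0.87 -0.01]
 [ 1.    1.28  0.92 -0.02]
 [ 1.    1.43  0.99 -0.03]
 [ 1.    1.57  1.01  0.  ]
 [-1.    1.49 -1.43  0.05]
 [-1.    1.33 -1.31 -0.14]
 [-1.    1.2  -1.49  0.  ]
 [-1.    1.06 -1.52 -0.  ]
 [ 1.    1.62  0.99  0.04]
 [ 1.    1.76  1.12 -0.02]
 [ 1.    1.82  1.18 -0.05]
 [ 1.    1.89  1.12  0.03]
 [ 1.    1.95  1.12  0.06]
 [ 1.    2.01  1.27 -0.06]
 [ 1.    2.08  1.25 -0.01]
 [ 1.    2.15  1.25  0.02]
 [ 1.    2.22  1.3   0.01]
 [ 1.    2.28  1.21  0.12]
 [-1.    2.2  -1.08  0.01]
 [-1.    2.12 -1.12  0.01]
 [-1.    2.05 -1.01 -0.13]
 [-1.    1.98 -1.16 -0.01]
 [-1.    1.91 -1.21  0.01]
 [-1.    1.84 -1.28  0.05]
 [-1.    1.77 -1.22 -0.04]]Traceba
[... 235 characters left out ...]
lines>...
        workers=workers
    )
    self._update_fun()
    ~~~~~~~~~~~~~~~~^^
    self.f = self.fun_wrapped(xp_copy(self.x))
             ~~~~~~~~~~~~~~~~^^^^^^^^^^^^^^^^^
    return np.atleast_1d(self.fun(x))
                         ~~~~~~~~^^^
    return self.f(x, *self.args, **self.kwargs)
           ~~~~~~^^^^^^^^^^^^^^^^^^^^^^^^^^^^^^
  File "fit.py", line 53, in <lambda>
    q=least_squares(lambda p:f([W,*p]),[1.8,.9,1.]);print(W,q.x,q.cost)
                             ~^^^^^^^^
  File "fit.py", line 49, in <lambda>
    f=lambda p:D[:,1]*p[2+k]-p[0]*np.sin(p[1]-D[:,2])-D[:,3]
                      ~^^^^^
TypeError: only integer scalar arrays can be converted to a scalar index
```

The manual's scale: shifts go in shares of 75 cm and turns go in shares of pi rad. Converting my numbers, 0.0766 m is 0.1021, 0.0574 m is 0.0765.

Emit:
shift_gripper --deltas '[{"finger_gap":0.5}, {"finger_gap":0.5}, {"finger_gap":0.5}, {"finger_gap":0.5, "trans":[0.04, 0, 0.004]}, {"finger_gap":0.5, "trans":[0.0765, 0, 0.0241]}, {"finger_gap":0.5, "trans":[0.1021, 0, 0.0476]}, {"finger_gap":0.5, "trans":[0.1021, 0, 0.0476]}, {"finger_gap":0.5, "trans":[0.1021, 0, 0.0476]}, {"finger_gap":0, "trans":[0.1021, 0, 0.0476]}, {"finger_gap":0, "trans":[0.1021, 0, 0.0476]}, {"finger_gap":0, "trans":[0.1021, 0, 0.0476]}, {"finger_gap":0, "trans":[0.1021, 0, 0.0476]}]' --grip_n 40

```text
time_s: 25.12
ee_pos: [0.517, 0.0152, 0.1931]
ee_rot: [-0.001, 0.662, 0.75, -0.002]
ft_force: [-7.8, -1.7, 4.5]
finger_gap: 0.295
grip_force: 40.0
```

Emit:
shift_gripper --deltas '[{"finger_gap":0, "trans":[-0.0079, 0, -0.0085]}, {"finger_gap":0, "trans":[-0.0164, 0, -0.0164]}, {"finger_gap":0, "trans":[-0.0256, 0, -0.0235]}, {"finger_gap":0, "trans":[-0.0355, 0, -0.0297]}, {"finger_gap":0, "trans":[-0.0457, 0, -0.0351]}, {"finger_gap":0, "trans":[-0.0565, 0, -0.0396]}, {"finger_gap":0, "trans":[-0.0676, 0, -0.0431]}, {"finger_gap":0, "trans":[-0.0789, 0, -0.0456]}]' --only "pos|ft_force:"

```text
ee_pos: [0.5245, -0.0405, 0.2247]
ft_force: [5.8, 10.5, -24.4]
```

Emit:
shift_gripper --deltas '[{"finger_gap":0, "trans":[-0.0057, 0, -0.0008]}, {"finger_gap":0, "trans":[-0.0116, 0, -0.0015]}, {"finger_gap":0, "trans":[-0.0173, 0, -0.0019]}, {"finger_gap":0, "trans":[-0.0232, 0, -0.002]}]' --only "pos|ft_force:"

```text
ee_pos: [0.5267, -0.0562, 0.2269]
ft_force: [3.7, 14.7, -18.4]
```

```bash
python3 -c "
from h import *
print(dot())"
```

```text
(array([274.5, 194. ]), np.float64(0.07190210886503264), np.float64(2.4323803287043138))
```

Emit:
shift_gripper --deltas '[{"finger_gap":0, "trans":[-0.0059, 0, 0.0001]}, {"finger_gap":0, "trans":[-0.0116, 0, 0.0005]}]' --only "pos|ft_force:"

```text
ee_pos: [0.5278, -0.0644, 0.2271]
ft_force: [2.3, 16.4, -16.1]
```

Emit:
shift_gripper --deltas '[{"finger_gap":0, "trans":[-0.0059, 0, 0.0007]}, {"finger_gap":0, "trans":[-0.0116, 0, 0.0015]}]' --only "pos|ft_force:"

```text
ee_pos: [0.5289, -0.0729, 0.2268]
ft_force: [1.1, 17.8, -11.9]
```

Emit:
shift_gripper --deltas '[{"finger_gap":0, "trans":[-0.0057, 0, 0.0012]}, {"finger_gap":0, "trans":[-0.0113, 0, 0.0025]}]' --only "pos|ft_force:"

```text
ee_pos: [0.5301, -0.0813, 0.2258]
ft_force: [-1.6, 17.4, -8.2]
```

Emit:
shift_gripper --deltas '[{"finger_gap":0, "trans":[-0.0056, 0, 0.0017]}, {"finger_gap":0, "trans":[-0.0111, 0, 0.0035]}]' --only "pos|ft_force:"

```text
ee_pos: [0.5313, -0.0899, 0.2242]
ft_force: [-3.5, 16.9, -4.9]
```

Emit:
shift_gripper --deltas '[{"finger_gap":0, "trans":[-0.0055, 0, 0.0021]}, {"finger_gap":0, "trans":[-0.0108, 0, 0.0045]}]' --only "pos|ft_force:"

```text
ee_pos: [0.5325, -0.0984, 0.2219]
ft_force: [-5.0, 15.5, -0.0]
```

Emit:
shift_gripper --deltas '[{"finger_gap":0, "trans":[-0.0052, 0, 0.0027]}, {"finger_gap":0, "trans":[-0.0103, 0, 0.0053]}]' --only "pos|ft_force:"

```text
ee_pos: [0.5336, -0.1067, 0.2189]
ft_force: [-6.5, 14.3, 3.6]
```

Emit:
shift_gripper --deltas '[{"finger_gap":0, "trans":[-0.0051, 0, 0.0031]}, {"finger_gap":0, "trans":[-0.0099, 0, 0.0063]}]' --only "pos|ft_force:"

```text
ee_pos: [0.5347, -0.115, 0.2152]
ft_force: [-8.0, 11.7, 6.6]
```

Emit:
shift_gripper --deltas '[{"finger_gap":0, "trans":[-0.0047, 0, 0.0035]}, {"finger_gap":0, "trans":[-0.0092, 0, 0.0071]}]' --only "pos|ft_force:"

```text
ee_pos: [0.5358, -0.1228, 0.2109]
ft_force: [-9.5, 10.7, 10.8]
```

```bash
python3 -c "
from h import *
print(dot())"
echo BACK
```

```text
(array([284.5, 204.5]), np.float64(0.07172561761620988), np.float64(2.9238654930621806))
BACK
```

Emit:
shift_gripper --deltas '[{"finger_gap":0, "trans":[0.0045, 0, -0.0036]}, {"finger_gap":0, "trans":[0.0092, 0, -0.0071]}]' --only "pos|ft_force:"

```text
ee_pos: [0.5354, -0.12, 0.213]
ft_force: [-1.4, -5.4, -5.0]
```

Emit:
shift_gripper --deltas '[{"finger_gap":0, "trans":[0.0048, 0, -0.0032]}, {"finger_gap":0, "trans":[0.0099, 0, -0.0063]}]' --only "pos|ft_force:"

```text
ee_pos: [0.5344, -0.1126, 0.2172]
ft_force: [-1.6, -5.5, -6.6]
```

Emit:
shift_gripper --deltas '[{"finger_gap":0, "trans":[0.0051, 0, -0.0027]}, {"finger_gap":0, "trans":[0.0103, 0, -0.0053]}]' --only "pos|ft_force:"

```text
ee_pos: [0.5334, -0.1049, 0.2209]
ft_force: [-1.3, -5.8, -7.1]
```

Emit:
shift_gripper --deltas '[{"finger_gap":0, "trans":[0.0053, 0, -0.0024]}, {"finger_gap":0, "trans":[0.0108, 0, -0.0045]}]' --only "pos|ft_force:"

```text
ee_pos: [0.5323, -0.0969, 0.2241]
ft_force: [-1.1, -5.3, -7.4]
```

Emit:
shift_gripper --deltas '[{"finger_gap":0, "trans":[0.0055, 0, -0.0017]}, {"finger_gap":0, "trans":[0.0111, 0, -0.0035]}]' --only "pos|ft_force:"

```text
ee_pos: [0.5312, -0.0889, 0.2267]
ft_force: [-1.2, -7.3, -7.6]
```

Emit:
shift_gripper --deltas '[{"finger_gap":0, "trans":[0.0056, 0, -0.0013]}, {"finger_gap":0, "trans":[0.0113, 0, -0.0025]}]' --only "pos|ft_force:"

```text
ee_pos: [0.5301, -0.0807, 0.2287]
ft_force: [-2.6, -7.9, -7.2]
```

Emit:
shift_gripper --deltas '[{"finger_gap":0, "trans":[0.0057, 0, -0.0008]}, {"finger_gap":0, "trans":[0.0116, 0, -0.0015]}]' --only "pos|ft_force:"

```text
ee_pos: [0.529, -0.0724, 0.2301]
ft_force: [-2.5, -8.5, -6.0]
```

Emit:
shift_gripper --deltas '[{"finger_gap":0, "trans":[0.0057, 0, -0.0004]}, {"finger_gap":0, "trans":[0.0116, 0, -0.0005]}]' --only "pos|ft_force:"

```text
ee_pos: [0.5279, -0.0642, 0.2309]
ft_force: [-4.6, -10.7, -2.8]
```

```bash
python3 -c "
from h import *
print(dot())
print(arm.state()['time_s'])"
```

```text
(array([274.16666667, 194.        ]), np.float64(0.07317408120474195), np.float64(2.4262204656024737))
30.775
```

Run:
```python
s=open('fit.py').read()
s=s.replace("-6.6 -12.4 -6.2''')]","""-6.6 -12.4 -6.2'''),
(1,1,[(-10.5,2.28),(-1.5,2.432),(38,2.924)],'''0.5245 -0.0405 0.2247 5.8 10.5 -24.4
0.5267 -0.0562 0.2269 3.7 14.7 -18.4
0.5278 -0.0644 0.2271 2.3 16.4 -16.1
0.5289 -0.0729 0.2268 1.1 17.8 -11.9
0.5301 -0.0813 0.2258 -1.6 17.4 -8.2
0.5313 -0.0899 0.2242 -3.5 16.9 -4.9
0.5325 -0.0984 0.2219 -5.0 15.5 -0.0
0.5336 -0.1067 0.2189 -6.5 14.3 3.6
0.5347 -0.115 0.2152 -8.0 11.7 6.6
0.5358 -0.1228 0.2109 -9.5 10.7 10.8'''),
(1,-1,[(2.4,2.426),(36,2.924)],'''0.5344 -0.1126 0.2172 -1.6 -5.5 -6.6
0.5334 -0.1049 0.2209 -1.3 -5.8 -7.1
0.5323 -0.0969 0.2241 -1.1 -5.3 -7.4
0.5312 -0.0889 0.2267 -1.2 -7.3 -7.6
0.5301 -0.0807 0.2287 -2.6 -7.9 -7.2
0.529 -0.0724 0.2301 -2.5 -8.5 -6.0
0.5279 -0.0642 0.2309 -4.6 -10.7 -2.8''')]""")
i=s.index("for W in")
s=s[:i]+"""
f=lambda p:D[:,1]*p[2+k]-p[0]*np.sin(p[1]-D[:,2])+p[4]-D[:,3]
for w in (.4,.45,.5,.54):
    q=least_squares(lambda p:f(np.r_[w,p]),[1.8,.9,1.,0]);print(w,q.x,q.cost)
"""
open('fit.py','w').write(s)
```

```bash
python3 fit.py | grep -v "^ \["
```

```text
[0.45701769 1.93312086 1.0128716  1.18292965] 0.05675833415470819
[[ 1.    0.32  0.56 -0.  ]
0.4 [ 1.81316613  1.00193879  1.17740975 -0.03711511] 0.11292279563655955
0.45 [ 1.91562368  1.00248461  1.17820786 -0.0040641 ] 0.08772970278811125
0.5 [2.05154284 1.00356608 1.17828756 0.04747891] 0.10104853947983135
0.54 [2.15443599 1.00457094 1.17802699 0.09226411] 0.1295994439047863
```

Converted, 0.05 m is 0.0667, 0.0462 m is 0.0616.

Emit:
shift_gripper --deltas '[{"finger_gap":0, "trans":[0.0059, 0, 0.0001]}, {"finger_gap":0, "trans":[0.0116, 0, 0.0005]}, {"finger_gap":0, "trans":[0.0175, 0, 0.0012]}, {"finger_gap":0, "trans":[0.0232, 0, 0.002]}, {"finger_gap":0, "trans":[0.0289, 0, 0.0032]}, {"finger_gap":0, "trans":[0.0345, 0, 0.0045]}, {"finger_gap":0, "trans":[0.0401, 0, 0.0063]}, {"finger_gap":0, "trans":[0.0456, 0, 0.008]}, {"finger_gap":0, "trans":[0.0511, 0, 0.0103]}, {"finger_gap":0, "trans":[0.0564, 0, 0.0125]}, {"finger_gap":0, "trans":[0.0616, 0, 0.0151]}, {"finger_gap":0, "trans":[0.0667, 0, 0.0179]}]'

```text
time_s: 32.28
ee_pos: [0.5211, -0.0139, 0.2217]
ee_rot: [0.002, 0.662, 0.75, -0.004]
ft_force: [-20.2, -6.1, 19.1]
finger_gap: 0.295
grip_force: 40.0
```

```bash
python3 -c "
from h import *
print(dot('pics/s4.png'))"
```

```text
(array([268.33333333, 183.33333333]), np.float64(0.07166789758920618), np.float64(2.017026094312925))
```

View pics/s4.png

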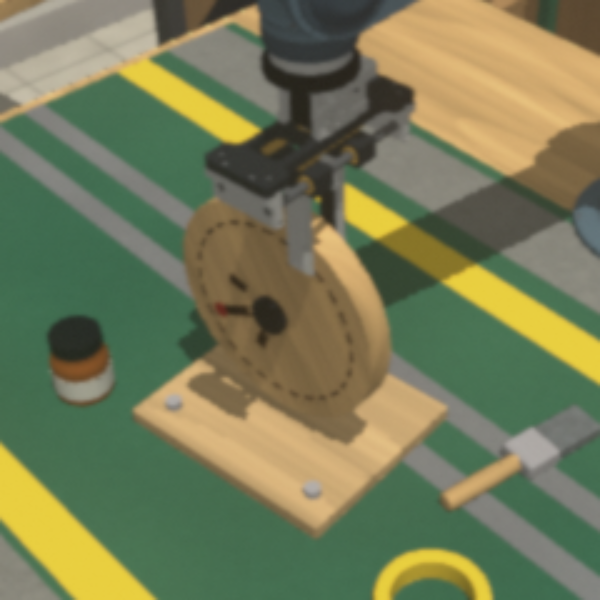

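The dot is at θ≈2.02 and the grip is sound. It needs about 0.08 rad more, plus a small sideways shift to ease the x load.

Converted, 0.0088 m is 0.0117, 0.0057 m is 0.0076.

Emit:
shift_gripper --deltas '[{"finger_gap":0, "trans":[0.004, -0.0013, 0.0024]}, {"finger_gap":0, "trans":[0.008, -0.0027, 0.0049]}, {"finger_gap":0, "trans":[0.0117, -0.004, 0.0076]}, {"finger_gap":0, "trans":[0.0117, -0.004, 0.0076]}, {"finger_gap":0, "trans":[0.0117, -0.004, 0.0076]}, {"finger_gap":0, "trans":[0.0117, -0.004, 0.0076]}, {"finger_gap":0, "trans":[0.0117, -0.004, 0.0076]}, {"finger_gap":0, "trans":[0.0117, -0.004, 0.0076]}]'

```text
time_s: 33.33
ee_pos: [0.5199, -0.0045, 0.2168]
ee_rot: [0.005, 0.662, 0.75, -0.0]
ft_force: [-5.6, -2.1, 16.0]
finger_gap: 0.298
grip_force: 40.0
```

```bash
python3 -c "
from h import *
print(dot());s=arm.state();print(abs(s['qvel']).max())"
```

```text
(array([267.25 , 181.125]), np.float64(0.07234854645085799), np.float64(1.9340038980264027))
0.0025526141165433695
```

```bash
python3 -c "
from plant import arm, read_camera
print(arm.job_done())"
```

```text
the job is handed in; nothing more can be done
None
```

I handed the job in at about 33 s, with the gripper still holding the plaque still at 40 N and the red dot at 1.93 rad. My force fit over both turning directions puts the weight straight below the hub at about 1.93 rad (1.8–2.15 depending on the assumed pull, against a ±0.26 rad tolerance). The final verdict was not shown.

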